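Shift a clamped gear shifter into third

TASK

Put the gear shifter that is clamped in the test fixture into third gear: its lever has been left somewhere in the left-hand pair of slots (as seen from the robot), so push it through neutral and on into the middle slot of the row away from the robot, fully home, and leave it there. Only push the lever, gently, with the fingers and do not grip it; leave the spare knob, the screwdriver and the parts bin where they are.

Things in the scene. Friction and masses are not known exactly. Their poses are not given: they have to be found in the camera images.
- fixture: Aluminium plate 220 (x) by 280 (y) by 15 mm, fixed to the bench; on it a gear shifter, its grey housing 104 by 100 mm, held by a toggle clamp on each side (clamps reach 173 mm out, below 75 mm height). Origin: centre of the plate's underside, on the bench. x points to the shifter's front, roughly away from the robot (yaw within 0.4 rad), y to its left, z up.
- gate_centre (a point): Centre of the upper face of the shifter's 110 by 104 mm gate plate, 114 mm above the bench; axes as the fixture. A neutral lane 16 mm wide runs along y through it. From the lane three slots go to the front (+x) and three to the rear, each 15 mm wide, at y = +22 (left pair), 0 (middle) and -22 mm (right), parted by 7 mm ribs with rounded ends.
- third_end (a point): Closed end of the third-gear slot, on the gate plate's upper face, 27.5 mm in front of gate_centre. First gear is the front left slot, second rear left, third FRONT MIDDLE, fourth rear middle, fifth front right, sixth rear right.
- lever: The gear lever: a round 10 mm steel shaft with a black knob on top. Origin at its pivot, 30 mm above the bench under gate_centre; z along the shaft towards the knob. It cannot be lifted or cross the ribs. It swings about the two joints below with a steady friction (about 2 N pushed at the knob), has no springs and stays where it is left.
- knob (a point): Middle of the lever's knob, on the shaft's axis 175 mm from the pivot (205 mm above the bench when upright). The knob is 42 mm across and 47 mm tall, from 26 mm below this point to 21 mm above; its sides are straight from 18 mm below to 10 mm above. In third gear it stands about 48 mm further to the front than in neutral.
- select (a joint): Sideways tilt of the lever, rad: -0.27 in the left pair of slots (first, second), 0 in the middle pair (third, fourth), +0.27 in the right pair; positive is to the shifter's right (-y). Play in a slot about 0.03 either way. It can change only while the lever is in neutral.
- shift (a joint): Fore-and-aft tilt of the lever, rad: 0 in neutral (play about 0.04), about +0.275 fully home in a front slot, -0.275 fully home in a rear slot; positive is to the front (+x of the fixture). At the start it is anywhere between -0.25 and 0.25, with the lever in the left pair.
- spare_knob: Loose black gear knob standing on the bench right of the fixture, 42 mm across and 47 mm tall. Origin at the centre of its underside.
- screwdriver: Loose screwdriver lying on the bench left of the fixture, 200 mm long, handle 26 mm thick. Origin under its middle, x towards the tip.
- parts_bin: Loose blue open bin with nuts, right of the fixture, 110 by 90 mm, 45 mm tall. Origin at the centre of its underside.

How it is judged:
By the outcome, as a careful person would: the job done as asked, in the order asked, and still so for the second after the job is handed in, with the robot touching nothing.
It also fails if it takes over 61 s, if anything falls off the work surface, if the arm or the gripper's body presses on something with over 40 N, if the wrist force passes 120 N, or if a joint passes its speed limit or range.

ROBOT

A 6-joint arm with a two-finger parallel gripper is mounted at the origin on the work surface. World frame = base frame: x ahead of the robot, y to its left, z up, the work surface at z = 0. Lengths are in m, angles in rad, forces in N, time in s.
With the tool pointing down it reaches from about 0.4 to 0.825 m from the base axis. Payload 7 kg.
Tool frame: the origin (TCP) lies at the very end of the fingers, on their centre line; the grasp point (between the pads) lies 19 mm behind it; z points along the fingers, y is the direction in which the jaws open and shut (so a half turn about z gives the same grasp; the last joint's range is limited). The gripper opens to 88 mm and grips with 3 to 60 N. Pads are 19 mm wide; open, the fingers measure 130 mm over their backs; the gripper's body (78 mm by 193 mm) begins 47 mm behind the grasp point.
Start: joints at [-0.854, 0.359, 0.012, 0, -1.224, -0.288], TCP at [0.281, -0.614, 0.227] pointing down, gripper open.
Joint ranges: [-3.07, 3.07], [-1.43, 2.12], [-1.02, 1.25], [-3.03, 1.67], [-3.05, -0], [-3.03, 3.03]. Speed limits (rad/s): [2.39, 2.39, 3.01, 3.14, 3.14, 3.14].

INTERFACE

Orientations are given as [roll, pitch, yaw] about the fixed x, y, z axes, in that order (R = Rz(yaw) Ry(pitch) Rx(roll)).
In Python, from station import arm gives the robot as it stands.
- The arm moves only by the shell command python3 -m inch 'ROWS' [FORCE]. ROWS is text: rows parted by semicolons, each of 7 numbers parted by spaces: the closure, from 0 (fully open) to 1 (shut), then the shift along the tool's x, y, z each as a share of 300 mm, from -1 to 1, then the turn, a rotation vector about the tool's x, y, z each as a share of 60 degrees, from -1 to 1. In form: grip tx ty tz rx ry rz; .... A call has 1 to 12 rows; each row is the pose to reach, as a shift and turn from the pose commanded when the call began, along the tool's axes at that moment; what a row does not reach only later rows make up. A row lasts 1/10 s, in which the tool goes at most 50 mm and 8.59 degrees, less where a joint would pass 70% of its speed; a pose out of reach is approached as far as the arm can. A call with a number of a shift or a turn outside -1 to 1 is refused whole. A call with a gripper value outside its range is refused whole. The fingers move at their own pace and stop on an object; FORCE is the grip in N (left out, the last holds). Time passes only in rows, so rows that repeat a pose let the fingers close. It gives the time, the measured TCP pose, the force and the opening at its end, in the units of the state.
- arm.get_state(): the state, without advancing time (a new reading comes with each control period).
- arm.grab_frame(name): name is "scene" or "side" or "wrist"; returns a dict with "img" (480x640x3 uint8, red, green, blue), "range_z" (480x640 float32, m along the optical axis (not along the pixel's ray), 0 where there is no reading), "fx", "fy", "cx", "cy" (pixels), "extrinsics" (4x4, takes a point from world to camera coordinates); the wrist camera has in their place "tool_from_camera" (4x4, takes a point from camera to tool coordinates, whose origin is the TCP and whose axes are the flange's). Camera axes: x right, y up, looking along -z (the intrinsics and any distortion apply to the point x, -y, -z); pixel columns grow to the right and rows downward; lengths in m; the calibration is good to about 2 mm. A picture is of the moment at which its call begins: read the wrist's pose just before it.
- arm.job_done(): hands the job in, once; it reports no verdict.
The state is a dict: "t": time; "q": joint angles; "qd": joint speeds; "joint_efforts": joint torques, N m; "eef_pos": TCP position; "ee_rot": TCP orientation; "force": force on the tool from outside, world axes, zero at the start; "moment": the same for the moment, N m; "width": finger opening in m.
Only numpy, scipy, OpenCV 4.12 (cv2) and the standard library are available. Lean on these libraries where they do the work, as an engineer would, in place of code of your own. Each camera call takes 0.05 s, during which the arm holds its last target.

## Working session

There is one attempt and no reset: what is moved stays moved. The work goes in short steps, Python scripts to look and compute and a shell command to move; the robot and the scene stay as the last step left them, time stands still between calls to the robot, and variables do not carry over. Pictures are saved under pics/ and viewed, and the job is handed in when it is done.

```bash
ls; mkdir -p pics
python3 - <<'E'
from station import arm
import cv2,numpy as np
s=arm.get_state();print(s)
for n in("scene","side"):
    f=arm.grab_frame(n);cv2.imwrite(f"pics/{n}0.png",f["img"][:,:,::-1]);np.savez(f"{n}0.npz",**f)
    print({k:v for k,v in f.items() if k not in("img","range_z")})
E
```

```text
pics
{'t': 0.0, 'q': array([-8.53905676e-01,  3.59382561e-01,  1.10425630e-02, -3.73244801e-04,
       -1.22406980e+00, -2.88075553e-01]), 'qd': array([0.00224137, 0.00119984, 0.00092215, 0.00018683, 0.0007992 ,
       0.0004731 ]), 'joint_efforts': array([ 2.41201858e-03, -5.82713914e+01,  2.93052810e+01,  6.99740499e+00,
        6.75927935e-03, -1.61017288e-04]), 'eef_pos': array([ 0.28042314, -0.61345208,  0.22561422]), 'ee_rot': array([ 3.13994598e+00, -1.22034322e-04, -2.71290458e+00]), 'force': array([-0.21849179,  0.5133165 , -0.2590136 ]), 'moment': array([-0.00830149,  0.02014319,  0.03351523]), 'width': 0.0877324143493295}
{'fx': 536.0325579265808, 'fy': 536.0325579265808, 'cx': 328.6522405579441, 'cy': 232.77209372646212, 'extrinsics': array([[ 0.50183013,  0.86485965,  0.0135758 , -0.30344664],
       [-0.5335747 ,  0.29717448,  0.79182408,  0.1759949 ],
       [ 0.68078231, -0.40460488,  0.61059834, -1.59377767],
       [ 0.        ,  0.        ,  0.        ,  1.        ]])}
{'fx': 587.3265919384661, 'fy': 587.3265919384661, 'cx': 317.26622154252703, 'cy': 236.15508817410117, 'extrinsics': array([[-0.94224365, -0.33406683,  0.02400543,  0.50960412],
       [ 0.18518082, -0.4599021 ,  0.86844581, -0.19600847],
       [-0.27907879,  0.82273289,  0.4952026 , -1.09601184],
       [ 0.        ,  0.        ,  0.        ,  1.        ]])}
```

View pics/scene0.png

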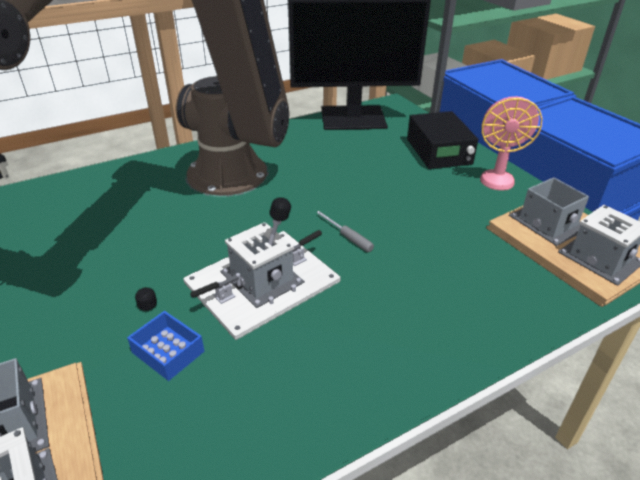

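View pics/side0.png

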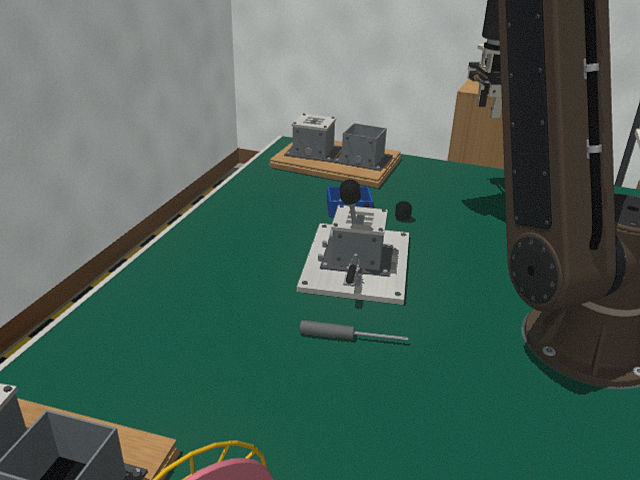

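The scene camera shows the fixture near (265,275) with the knob at (280,209). In the side camera the knob is at (350,191) and the gate at (360,218). I'll enlarge both.

```bash
cat > h.py <<'E'
import numpy as np,cv2
def load(n): return dict(np.load(n+".npz"))
def px2w(f,u,v,z=None,E=None):
    """world point from pixel using depth, or intersect plane z"""
    E=f["extrinsics"]; R=E[:3,:3];t=E[:3,3]
    d=np.array([(u-f["cx"])/f["fx"],-(v-f["cy"])/f["fy"],-1.])
    c=-R.T@t; dw=R.T@d
    if z is None: s=float(f["range_z"][int(round(v)),int(round(u))])
    else: s=(z-c[2])/dw[2]
    return c+s*dw
def w2px(f,p):
    E=f["extrinsics"]; q=E[:3,:3]@np.asarray(p)+E[:3,3]
    return np.array([f["cx"]+f["fx"]*q[0]/-q[2], f["cy"]-f["fy"]*q[1]/-q[2]])
def crop(n,u0,v0,u1,v1,k,out):
    f=load(n);c=f["img"][v0:v1,u0:u1,::-1]
    cv2.imwrite(out,cv2.resize(c,None,fx=k,fy=k,interpolation=cv2.INTER_CUBIC))
E
python3 - <<'E'
from h import *
crop("scene0",180,185,350,335,4,"pics/sc_c.png")
crop("side0",290,170,420,310,4,"pics/sd_c.png")
E
```

```text
(no output)
```

View pics/sc_c.png

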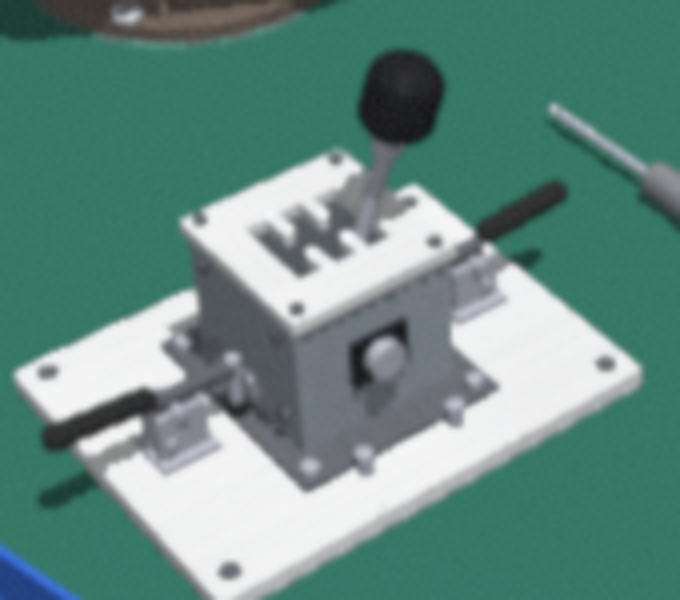

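View pics/sd_c.png

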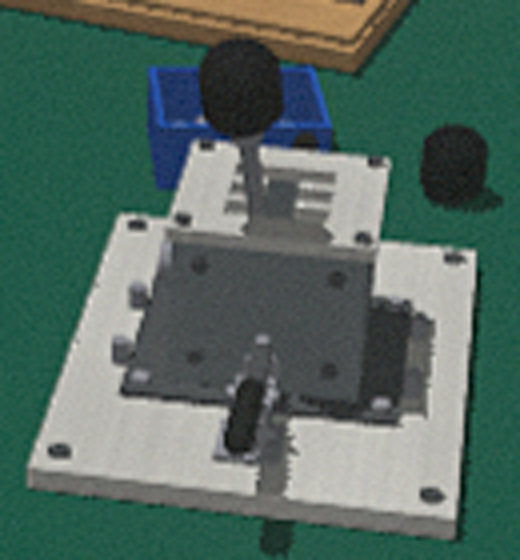

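Run:
```python
from h import *
S=load("scene0");D=load("side0")
a=[(335,158),(199,218),(297,309),(433,241)] # rear-left, rear-right, front-right, front-left
b=[(363,239),(375,161),(207,145),(183,219)]
b_order="rl rr fr fl"
A=np.array([px2w(S,180+(u+.5)/4-.5,185+(v+.5)/4-.5,.114) for u,v in a]);B=np.array([px2w(D,290+(u+.5)/4-.5,170+(v+.5)/4-.5,.114) for u,v in b])
for P in(A,B):
    print(P.round(4).tolist(),P.mean(0).round(4)); x=(P[3]+P[2]-P[0]-P[1])/2;y=(P[0]+P[3]-P[1]-P[2])/2
    print(np.linalg.norm(x),np.linalg.norm(y),np.arctan2(x[1],x[0]),np.arctan2(-y[0],y[1]))
# plate corner holes z=.015
a=[(48,372),(230,570),(605,363)];b=[(60,451),(432,495),(455,258),(137,224)]
print([px2w(S,180+u/4,185+v/4,.015).round(4).tolist() for u,v in a]); P=np.array([px2w(D,290+u/4,170+v/4,.015) for u,v in b]);print(P.round(4).tolist(),P.mean(0))
# depth consistency
for u,v in [(310,250),(400,260)]:
    print(px2w(S,180+u/4,185+v/4))
# knob triangulate from centres
def tri(p,q):
    M=[];r=[]
    for f,(u,v) in((S,p),(D,q)):
        E=f["extrinsics"];c=-E[:3,:3].T@E[:3,3];d=px2w(f,u,v,0)-c;d/=np.linalg.norm(d);I=np.eye(3)-np.outer(d,d);M.append(I);r.append(I@c)
    x=np.linalg.solve(sum(M),sum(r));return x,w2px(S,x)-p,w2px(D,x)-q
print(tri((180+401/4,185+98/4),(290+241/4,170+88/4)))
# depth-based knob pts
for f,p in((S,(280,208)),(D,(350,192))):print(px2w(f,*p))
```

```text
[[0.4249, -0.0675, 0.114], [0.4388, -0.1546, 0.114], [0.534, -0.1389, 0.114], [0.5183, -0.0528, 0.114]] [ 0.479  -0.1035  0.114 ]
0.09552037894262387 0.08784191220953042 0.15949188462080452 0.16933672534708727
[[0.4294, -0.0685, 0.114], [0.4451, -0.1575, 0.114], [0.5369, -0.1411, 0.114], [0.5227, -0.0541, 0.114]] [ 0.4835 -0.1053  0.114 ]
0.09382024736909936 0.08925373276883747 0.1653910073097441 0.168335609509241
[[0.4082, -0.2425, 0.015], [0.5968, -0.2106, 0.015], [0.5552, 0.0353, 0.015]]
[[0.5556, 0.0354, 0.015], [0.3667, 0.0032, 0.015], [0.408, -0.2422, 0.015], [0.5979, -0.2108, 0.015]] [ 0.48207908 -0.10361513  0.015     ]
[ 0.49602737 -0.11369886  0.11510659]
[ 0.52553584 -0.07508943  0.11393963]
(array([ 0.49485956, -0.0557707 ,  0.19324436]), array([0.03820401, 0.03531088]), array([ 0.04277293, -0.03247088]))
[ 0.51267842 -0.0643114   0.21095426]
[ 0.49037965 -0.03724419  0.20212678]
```

```bash
cat >> h.py <<'E'
from scipy.spatial.transform import Rotation as Rn
G=np.array([.482,-.104,.114]); YAW=0.167
F=Rn.from_euler("z",YAW).as_matrix()
def f2w(xf,yf,z): p=G+F@np.array([xf,yf,0]); p[2]=z; return p
def w2f(p): return F.T@(np.asarray(p)-G)
def plan(target,yaw=None):
    from station import arm
    s=arm.get_state();R=Rn.from_euler("xyz",s["ee_rot"]).as_matrix()
    d=R.T@(np.asarray(target)-s["eef_pos"]);print("shift share",(d/.3).round(4),"mm",(d*1e3).round(1))
    Rt=Rn.from_euler("xyz",[np.pi,0,YAW-np.pi]).as_matrix()
    print("turn share",(Rn.from_matrix(R.T@Rt).as_rotvec()/np.radians(60)).round(4))
def where():
    from station import arm
    s=arm.get_state();p=w2f(s["eef_pos"]);f=F.T@s["force"]
    print("t %.2f fix xyz mm"%s["t"],(p*1e3).round(1),"z",s["eef_pos"][2].round(4),"F",f.round(1),"w",round(s["width"],4),"rot",s["ee_rot"].round(3))
E
python3 -c "
from h import *
where();plan(f2w(.075,.045,.30))"
```

```text
t 0.10 fix xyz mm [-283.4 -468.9  111.7] z 0.2257 F [-0.  -0.9 -0. ] w 0.0877 rot [ 3.14  -0.    -2.713]
shift share [-1.5973  1.346  -0.2458] mm [-479.2  403.8  -73.7]
turn share [ 0.0014 -0.0003  0.2499]
```

```bash
python3 -m inch '1 -0.1 0.08 -0.25 0 0 0.1; 1 -0.25 0.2 -0.25 0 0 0.25; 1 -0.4 0.33 -0.25 0 0 0.25; 1 -0.55 0.46 -0.25 0 0 0.25; 1 -0.68 0.57 -0.25 0 0 0.25; 1 -0.8 0.67 -0.25 0 0 0.25; 1 -0.8 0.67 -0.25 0 0 0.25; 1 -0.8 0.67 -0.25 0 0 0.25; 1 -0.8 0.67 -0.25 0 0 0.25; 1 -0.8 0.67 -0.25 0 0 0.25' 20; python3 -c "
from h import *
where();plan(f2w(.075,.045,.30))"
```

```text
t: 1.1
eef_pos: [0.4151, -0.3316, 0.3014]
ee_rot: [3.141, -0.0, -2.975]
force: [0.3, 0.2, 0.2]
width: 0.0135
t 1.10 fix xyz mm [-103.8 -213.3  187.4] z 0.3014 F [0.3 0.2 0.2] w 0.0135 rot [ 3.141 -0.    -2.975]
shift share [-0.596   0.8611  0.0045] mm [-178.8  258.3    1.3]
turn share [ 0.0002 -0.0004 -0.0001]
```

```bash
python3 -m inch '1 -0.1 0.12 0 0 0 0; 1 -0.2 0.24 0 0 0 0; 1 -0.3 0.36 0 0 0 0; 1 -0.4 0.48 0 0 0 0; 1 -0.5 0.6 0 0 0 0; 1 -0.6 0.72 0 0 0 0; 1 -0.6 0.86 0 0 0 0; 1 -0.6 0.86 0 0 0 0; 1 -0.6 0.86 0 0 0 0; 1 -0.6 0.86 0 0 0 0'; python3 -c "
from h import *
from station import arm
where();plan(f2w(.075,.045,.182))
f=arm.grab_frame('wrist');cv2.imwrite('pics/w1.png',f['img'][:,:,::-1]);np.savez('w1.npz',**f,**{k:arm.get_state()[k] for k in('eef_pos','ee_rot')})
for n in('scene','side'):
    f=arm.grab_frame(n);np.savez(n+'1.npz',**f)
crop('scene1',180,160,350,310,4,'pics/sc1.png');crop('side1',290,130,420,270,4,'pics/sd1.png')
"
```

```text
t: 2.1
eef_pos: [0.5499, -0.0483, 0.3014]
ee_rot: [-3.141, -0.0, -2.976]
force: [0.7, -0.2, 0.7]
width: 0.0005
t 2.10 fix xyz mm [ 76.2  43.6 187.4] z 0.3014 F [ 0.6 -0.3  0.7] w 0.0005 rot [-3.141 -0.    -2.976]
shift share [0.0039 0.0047 0.398 ] mm [  1.2   1.4 119.4]
turn share [-0.0002 -0.0004 -0.0016]
```

View pics/w1.png

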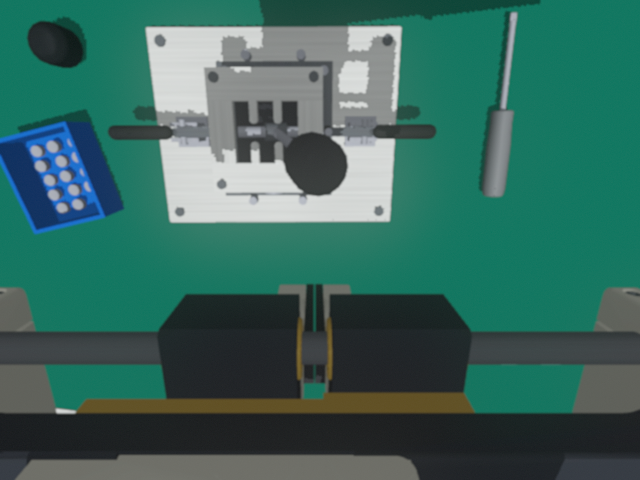

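View pics/sc1.png

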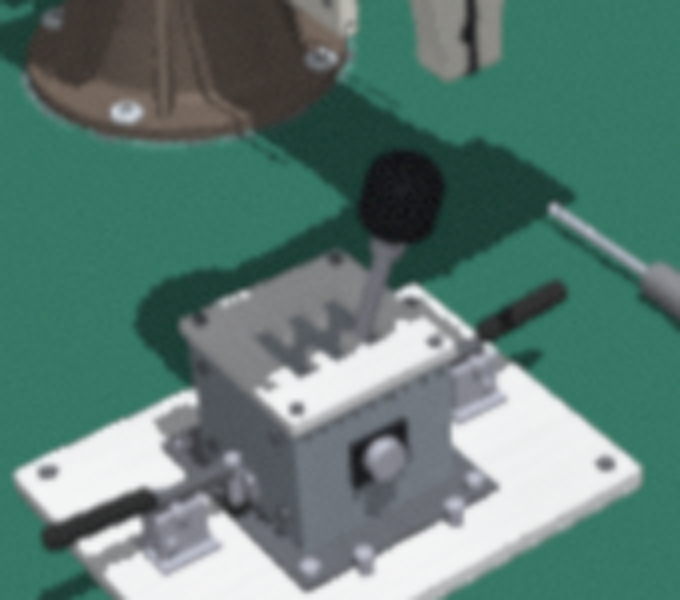

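View pics/sd1.png

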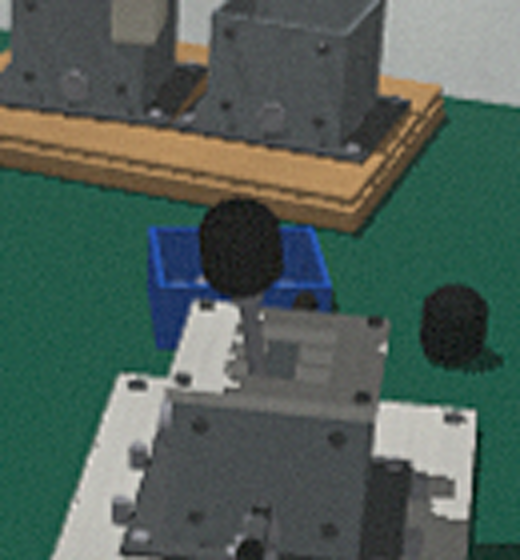

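The wrist view (image up is the rear) shows the lever leaning left and front, with the knob at (316,164). Its shaft runs out of the left-pair front slot, so it is in first. I'll locate the knob by depth.

Run:
```python
from h import *
f=load("w1");T=f["tool_from_camera"];R=Rn.from_euler("xyz",f["ee_rot"]).as_matrix()
Z=f["range_z"];v,u=np.mgrid[:480,:640]
P=np.stack([(u-f["cx"])/f["fx"]*Z,-(v-f["cy"])/f["fy"]*Z,-Z],-1).reshape(-1,3)
P=P@T[:3,:3].T+T[:3,3];W=P@R.T+f["eef_pos"];W=W.reshape(480,640,3)
Q=(W-G)@F
m=np.zeros((480,640),bool);m[120:205,275:355]=1
k=m&(Z>0)&(W[...,2]>.165)&(W[...,2]<.26)
q=Q[k];print(k.sum(),q.min(0).round(4),q.max(0).round(4))
t=q[q[:,2]>q[:,2].max()-.006];print("top",t.mean(0).round(4))
for p in[(213,76),(314,76),(222,184)]:print(Q[p[1],p[0]].round(4),W[p[1],p[0],2])
for p in[(160,40),(388,40),(180,211),(379,210)]:print("plate",Q[p[1],p[0]].round(4),W[p[1],p[0],2])
# fit sphere-free: expected knob circle for shift angles
from scipy.optimize import least_squares
# fit cylinder: direction from pivot
def res(x):
    s,h=x
    a=np.array([np.sin(h),-0,0]);d=np.array([np.sin(h)*np.cos(s),-np.sin(s),np.cos(h)*np.cos(s)])
    r=q-np.array([0,0,-.084]);ax=r@d;rad=np.linalg.norm(r-np.outer(ax,d),axis=1)
    # signed dist to capped cylinder
    return np.minimum(np.abs(rad-.021),np.abs(ax-.196))
for s0 in[(-.27,.05),(-.27,.15)]:
    r=least_squares(res,s0,loss="soft_l1",f_scale=.002);print(r.x,np.median(np.abs(r.fun)))
```

```text
3155 [-0.0025  0.021   0.07  ] [0.0408 0.0672 0.1061]
top [0.0193 0.0442 0.1025]
[-0.0479 -0.0444  0.0029] 0.11693268822684394
[-0.0478  0.0434  0.0027] 0.11669211176304148
[ 0.0461 -0.0443  0.0014] 0.11543823439187786
plate [-0.097  -0.1253 -0.098 ] 0.01596691724984539
plate [-0.0963  0.1245 -0.0976] 0.016405622997368696
plate [ 0.0943 -0.1245 -0.0971] 0.016929751370842516
plate [ 0.0938  0.1244 -0.0982] 0.01576577308641003
[-0.26786371  0.12602904] 0.002255529392384603
[-0.26784028  0.12606604] 0.002252954041214811
```

```bash
python3 -m inch '1 0 0.005 0.1 0 0 0; 1 0 0.005 0.2 0 0 0; 1 0 0.005 0.3 0 0 0; 1 0 0.005 0.4 0 0 0; 1 0 0.005 0.4 0 0 0; 1 0 0.005 0.4 0 0 0; 1 0 0.005 0.4 0 0 0'; python3 -c "
from h import *
where();plan(f2w(.052,.045,.182))"
python3 -m inch '1 0.02 0 0 0 0 0; 1 0.04 0 0 0 0 0; 1 0.06 0 0 0 0 0; 1 0.08 0 0 0 0 0; 1 0.08 0 0 0 0 0; 1 0.08 0 0 0 0 0';python3 -c "
from h import *
where()"
```

```text
t: 2.95
eef_pos: [0.5508, -0.0458, 0.1835]
ee_rot: [-3.141, 0.003, -2.975]
force: [0.2, -0.5, 0.1]
width: 0.0004
t 2.95 fix xyz mm [77.6 46.  69.5] z 0.1835 F [ 0.1 -0.6  0.1] w 0.0004 rot [-3.141e+00  3.000e-03 -2.975e+00]
shift share [ 0.0852 -0.0033  0.0046] mm [25.6 -1.   1.4]
turn share [-0.0003  0.0025 -0.0002]
t: 3.55
eef_pos: [0.5259, -0.0494, 0.1819]
ee_rot: [-3.142, 0.0, -2.974]
force: [0.6, -0.1, -1.9]
width: 0.0005
t 3.55 fix xyz mm [52.4 46.5 67.9] z 0.1819 F [ 0.5 -0.2 -1.9] w 0.0005 rot [-3.142  0.    -2.974]
```

```bash
python3 -m inch '1 0.01 0 0 0 0 0; 1 0.02 0 0 0 0 0; 1 0.03 0 0 0 0 0; 1 0.04 0 0 0 0 0; 1 0.04 0 0 0 0 0';python3 -c "
from h import *
where()"
python3 -m inch '1 0.01 0 0 0 0 0; 1 0.02 0 0 0 0 0; 1 0.03 0 0 0 0 0;1 0.03 0 0 0 0 0';python3 -c "
from h import *
where()
from station import arm
for n in('scene','side'):
    f=arm.grab_frame(n);np.savez(n+'2.npz',**f)
crop('scene2',180,160,350,310,4,'pics/sc2.png');crop('side2',290,130,420,270,4,'pics/sd2.png')"
```

```text
t: 4.05
eef_pos: [0.5139, -0.0515, 0.1817]
ee_rot: [-3.142, 0.0, -2.974]
force: [2.0, 0.5, 0.8]
width: 0.0006
t 4.05 fix xyz mm [40.2 46.4 67.7] z 0.1817 F [2.  0.2 0.8] w 0.0006 rot [-3.142  0.    -2.974]
t: 4.45
eef_pos: [0.5048, -0.0531, 0.1816]
ee_rot: [3.142, -0.0, -2.975]
force: [1.7, 1.5, 1.7]
width: 0.0002
t 4.45 fix xyz mm [30.9 46.4 67.6] z 0.1816 F [1.9 1.2 1.7] w 0.0002 rot [ 3.142 -0.    -2.975]
```

View pics/sc2.png

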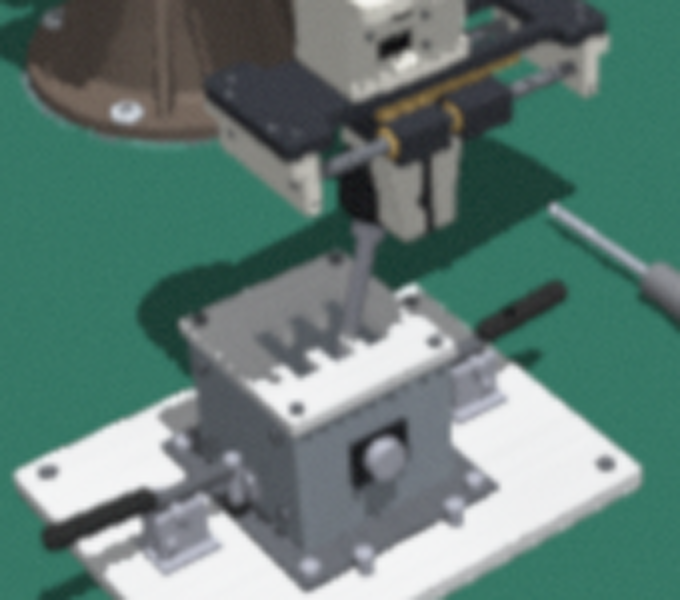

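View pics/sd2.png

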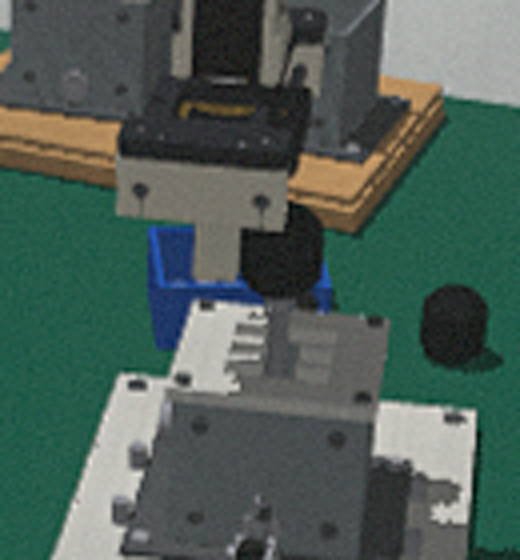

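```bash
python3 -m inch '1 -0.05 0 0 0 0 0; 1 -0.1 0 0 0 0 0; 1 -0.12 0.1 0 0 0 0; 1 -0.12 0.2 0 0 0 0; 1 -0.12 0.2 0 0 0 0; 1 -0.12 0.2 0 0 0 0';cat > look.py <<'E'
import sys
from h import *
from station import arm
n=sys.argv[1]
where()
st=arm.get_state();f=arm.grab_frame('wrist');cv2.imwrite(f'pics/w{n}.png',f['img'][:,:,::-1]);np.savez(f'w{n}.npz',**f,eef_pos=st['eef_pos'],ee_rot=st['ee_rot'])
for c in('scene','side'):
    f=arm.grab_frame(c);np.savez(c+n+'.npz',**f)
crop('scene'+n,180,160,350,310,4,f'pics/sc{n}.png');crop('side'+n,290,130,420,270,4,f'pics/sd{n}.png')
# knob fit from depth, all cameras
from scipy.optimize import least_squares
def cloud(f,wrist=False):
    Z=f["range_z"];v,u=np.mgrid[:480,:640]
    P=np.stack([(u-f["cx"])/f["fx"]*Z,-(v-f["cy"])/f["fy"]*Z,-Z],-1).reshape(-1,3)
    if wrist:
        T=f["tool_from_camera"];R=Rn.from_euler("xyz",f["ee_rot"]).as_matrix();W=(P@T[:3,:3].T+T[:3,3])@R.T+f["eef_pos"]
    else:
        E=f["extrinsics"];W=(P-E[:3,3])@E[:3,:3]
    q=(W-G)@F;im=f["img"].reshape(-1,3)
    k=(Z.ravel()>0)&(im.max(1)<75)&(abs(q[:,0])<.085)&(abs(q[:,1])<.08)&(q[:,2]>.07)&(q[:,2]<.115)
    # keep away from tool
    R=Rn.from_euler("xyz",st["ee_rot"]).as_matrix();tq=(W-st["eef_pos"])@R
    k&=~((abs(tq[:,0])<.014)&(abs(tq[:,1])<.026)&(tq[:,2]<.004))
    k&=~(tq[:,2]<-.05)
    return q[k]
for c in('w','scene','side'):
    q=cloud(load(c+n),c=='w')
    if len(q)<50: print(c,len(q));continue
    def res(x):
        s,h=x
        d=np.array([np.sin(h)*np.cos(s),-np.sin(s),np.cos(h)*np.cos(s)])
        r=q-np.array([0,0,-.084]);ax=r@d;rad=np.linalg.norm(r-np.outer(ax,d),axis=1)
        return np.minimum(np.abs(rad-.021),np.abs(ax-.196))
    best=min((least_squares(res,(s0,h0),loss="soft_l1",f_scale=.002) for s0 in(-.27,-.1,0.05) for h0 in(-.1,0,.1,.25)),key=lambda r:r.cost)
    print(c,len(q),"select,shift",best.x.round(3),"res",np.median(best.fun).round(4),"ctr",q.mean(0).round(3))
E
python3 look.py 3
```

```text
t: 5.15
eef_pos: [0.5313, 0.0128, 0.181]
ee_rot: [-3.141, -0.001, -2.973]
force: [-0.2, 0.1, -0.5]
width: 0.0002
t 5.15 fix xyz mm [ 68. 107.  67.] z 0.181 F [-0.1  0.2 -0.5] w 0.0002 rot [-3.141e+00 -1.000e-03 -2.973e+00]
w 11163 select,shift [-0.251  0.012] res 0.0025 ctr [-0.002  0.051  0.1  ]
scene 293 select,shift [-0.273 -0.009] res 0.0011 ctr [0.01  0.035 0.089]
side 378 select,shift [-0.256  0.006] res 0.0023 ctr [0.    0.058 0.09 ]
```

View pics/w3.png

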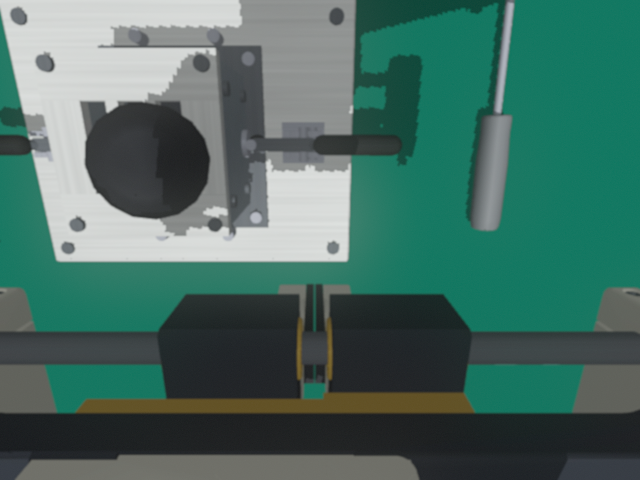

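View pics/sc3.png

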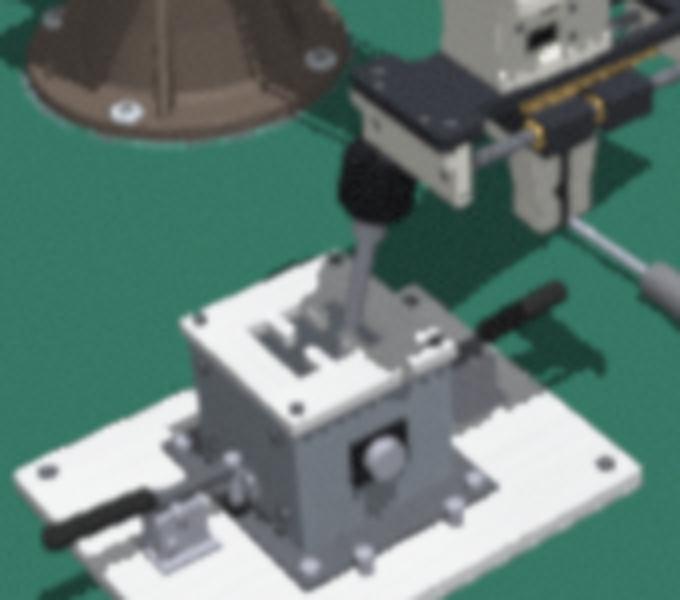

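```bash
python3 -m inch '1 0.08 0 0 0 0 0; 1 0.16 0 0 0 0 0; 1 0.225 0 0 0 0 0; 1 0.225 -0.01 0 0 0 0; 1 0.225 -0.02 0 0 0 0; 1 0.225 -0.03 0 0 0 0; 1 0.225 -0.04 0 0 0 0; 1 0.225 -0.05 0 0 0 0; 1 0.225 -0.05 0 0 0 0';python3 -c "
from h import *
where();plan(f2w(0,.042,.181))"
```

```text
t: 6.2
eef_pos: [0.467, -0.0142, 0.1813]
ee_rot: [-3.141, -0.001, -2.975]
force: [-0.3, -1.3, 0.8]
width: 0.0006
t 6.20 fix xyz mm [ 0.1 91.  67.3] z 0.1813 F [-0.5 -1.2  0.8] w 0.0006 rot [-3.141e+00 -1.000e-03 -2.975e+00]
shift share [ 0.0003 -0.1635  0.001 ] mm [  0.1 -49.    0.3]
turn share [-0.0002 -0.0006 -0.0005]
```

```bash
python3 -m inch '1 0 -0.015 0 0 0 0; 1 0 -0.03 0 0 0 0; 1 0 -0.045 0 0 0 0; 1 0 -0.06 0 0 0 0; 1 0 -0.075 0 0 0 0; 1 0 -0.075 0 0 0 0';python3 -c "
from h import *
where()"
python3 -m inch '1 0 -0.015 0 0 0 0; 1 0 -0.03 0 0 0 0; 1 0 -0.045 0 0 0 0; 1 0 -0.06 0 0 0 0; 1 0 -0.07 0 0 0 0; 1 0 -0.08 0 0 0 0; 1 0 -0.08 0 0 0 0'
python3 look.py 4
```

```text
t: 6.8
eef_pos: [0.4708, -0.0364, 0.1817]
ee_rot: [-3.142, 0.001, -2.975]
force: [0.5, 3.1, 0.9]
width: 0.0002
t 6.80 fix xyz mm [ 0.2 68.5 67.7] z 0.1817 F [1.  3.  0.9] w 0.0002 rot [-3.142e+00  1.000e-03 -2.975e+00]
t: 7.5
eef_pos: [0.4743, -0.0601, 0.1814]
ee_rot: [-3.141, -0.001, -2.975]
force: [-0.2, 0.8, 1.7]
width: 0.0003
t 7.50 fix xyz mm [-0.3 44.5 67.4] z 0.1814 F [-0.1  0.9  1.7] w 0.0003 rot [-3.141e+00 -1.000e-03 -2.975e+00]
w 1451 select,shift [-0.031 -0.002] res 0.0002 ctr [-0.02   0.008  0.087]
scene 393 select,shift [-0.04  -0.013] res 0.0012 ctr [ 0.01  -0.     0.096]
side 12
```

View pics/sc4.png

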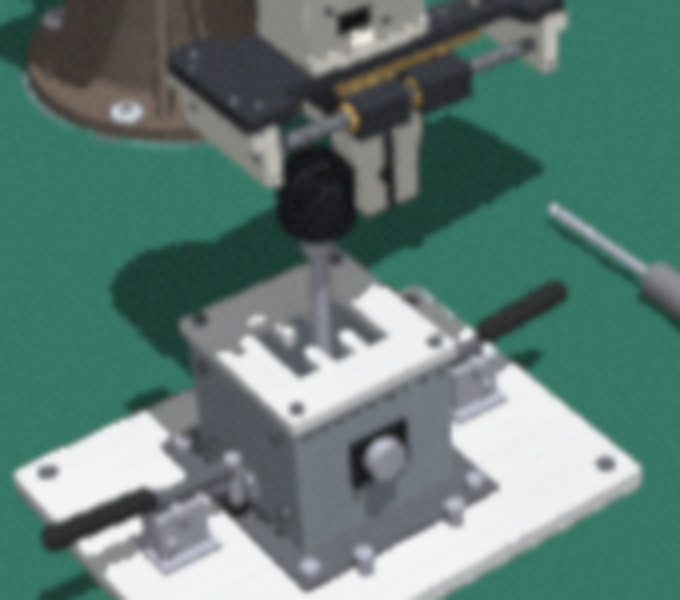

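View pics/sd4.png

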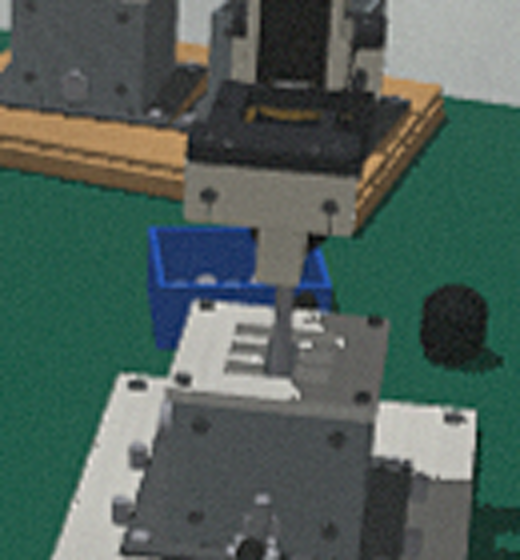

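```bash
python3 -m inch '1 0 -0.007 0 0 0 0; 1 0 -0.014 0 0 0 0; 1 0 -0.014 0 0 0 0'
python3 -c "
from h import *
where()"
python3 -m inch '1 0 0.05 0 0 0 0; 1 0 0.1 0 0 0 0; 1 0 0.15 0 0 0 0; 1 0 0.15 0 0 0 0'
python3 look.py 5
```

```text
t: 7.95
eef_pos: [0.4752, -0.0639, 0.1816]
ee_rot: [3.142, -0.0, -2.975]
force: [-0.7, 2.1, 1.4]
width: 0.0001
t 7.95 fix xyz mm [-0.1 40.6 67.6] z 0.1816 F [-0.4  2.2  1.4] w 0.0001 rot [ 3.142 -0.    -2.975]
t: 8.35
eef_pos: [0.4674, -0.0187, 0.1814]
ee_rot: [-3.141, -0.0, -2.973]
force: [1.0, -0.3, 0.2]
width: 0.0
t 8.35 fix xyz mm [-0.2 86.5 67.4] z 0.1814 F [ 0.9 -0.5  0.2] w 0.0 rot [-3.141 -0.    -2.973]
w 7147 select,shift [-0.01   0.004] res 0.0013 ctr [-0.01   0.008  0.099]
scene 409 select,shift [-0.019 -0.014] res 0.0012 ctr [ 0.01  -0.003  0.096]
side 0
```

View pics/sc5.png

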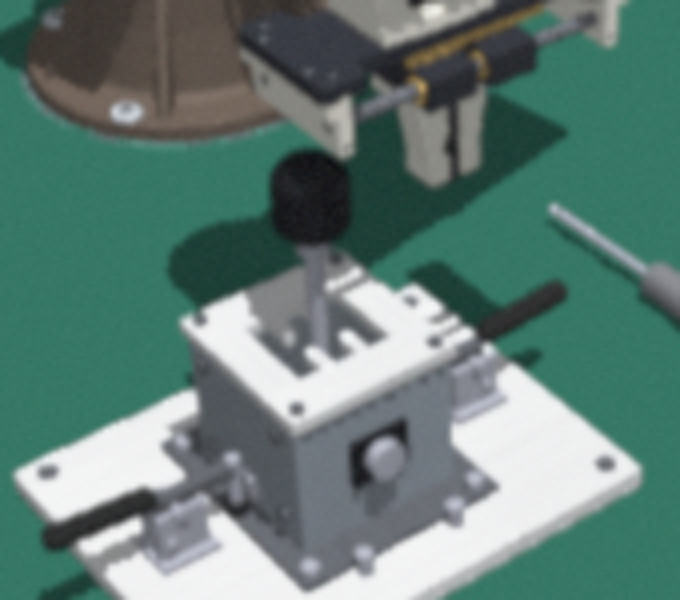

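View pics/w5.png

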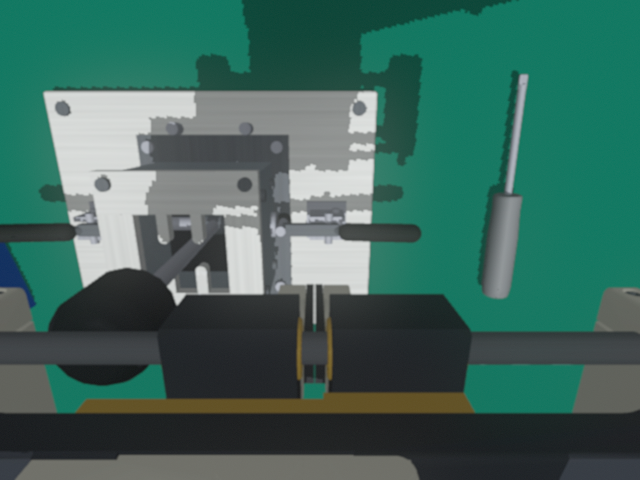

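```bash
python3 -m inch '1 0.09 0 0 0 0 0; 1 0.18 0 0 0 0 0; 1 0.185 0 0 0 0 0; 1 0.185 -0.08 0 0 0 0; 1 0.185 -0.16 0 0 0 0; 1 0.185 -0.24 0 0 0 0; 1 0.185 -0.288 0 0 0 0; 1 0.185 -0.288 0 0 0 0; 1 0.185 -0.288 0 0 0 0'
python3 -c "
from h import *
where();plan(f2w(-.030,0,.18))"
```

```text
t: 9.4
eef_pos: [0.4274, -0.1143, 0.1814]
ee_rot: [-3.142, -0.0, -2.976]
force: [0.3, 0.2, -0.3]
width: 0.0007
t 9.40 fix xyz mm [-55.6  -1.1  67.4] z 0.1814 F [ 0.4  0.2 -0.3] w 0.0007 rot [-3.142 -0.    -2.976]
shift share [-0.0854  0.0038  0.0045] mm [-25.6   1.2   1.4]
turn share [-0.     -0.0004 -0.0016]
```

```bash
python3 -m inch '1 -0.03 0.003 0.008 0 0 0; 1 -0.06 0.003 0.008 0 0 0; 1 -0.08 0.003 0.008 0 0 0; 1 -0.09 0.003 0.008 0 0 0; 1 -0.1 0.003 0.008 0 0 0; 1 -0.11 0.003 0.008 0 0 0; 1 -0.12 0.003 0.008 0 0 0; 1 -0.13 0.003 0.008 0 0 0; 1 -0.14 0.003 0.008 0 0 0; 1 -0.14 0.003 0.008 0 0 0'
python3 -c "
from h import *
where()"
python3 -m inch '1 -0.01 0 0 0 0 0; 1 -0.02 0 0 0 0 0; 1 -0.03 0 0 0 0 0; 1 -0.04 0 0 0 0 0; 1 -0.05 0 0 0 0 0; 1 -0.05 0 0 0 0 0'
python3 -c "
from h import *
where()"
```

```text
t: 10.4
eef_pos: [0.469, -0.1059, 0.1791]
ee_rot: [3.142, 0.0, -2.975]
force: [-2.1, 1.5, 0.2]
width: 0.0008
t 10.40 fix xyz mm [-13.1   0.3  65.1] z 0.1791 F [-1.8  1.8  0.2] w 0.0008 rot [ 3.142  0.    -2.975]
t: 11.0
eef_pos: [0.4837, -0.1034, 0.1789]
ee_rot: [-3.142, -0.0, -2.975]
force: [-1.0, 0.6, -0.6]
width: 0.0004
t 11.00 fix xyz mm [ 1.8  0.3 64.9] z 0.1789 F [-0.9  0.8 -0.6] w 0.0004 rot [-3.142 -0.    -2.975]
```

Moving freely. I'll creep on to the end stop, watching the force.

```bash
python3 -m inch '1 -0.01 0 0 0 0 0; 1 -0.02 0 0 0 0 0; 1 -0.025 0 0 0 0 0; 1 -0.025 0 0 0 0 0'
python3 -c "
from h import *
where()"
python3 -m inch '1 -0.004 0 0 0 0 0; 1 -0.008 0 0 0 0 0; 1 -0.008 0 0 0 0 0'
python3 -c "
from h import *
where()"
```

```text
t: 11.4
eef_pos: [0.4911, -0.1023, 0.1791]
ee_rot: [-3.142, 0.0, -2.975]
force: [-0.8, 0.3, -1.0]
width: 0.0006
t 11.40 fix xyz mm [ 9.2  0.2 65.1] z 0.1791 F [-0.7  0.4 -1. ] w 0.0006 rot [-3.142  0.    -2.975]
t: 11.7
eef_pos: [0.493, -0.1019, 0.179]
ee_rot: [3.142, -0.001, -2.975]
force: [-2.1, -1.4, -1.2]
width: 0.0004
t 11.70 fix xyz mm [11.2  0.3 65. ] z 0.179 F [-2.3 -1.1 -1.2] w 0.0004 rot [ 3.142e+00 -1.000e-03 -2.975e+00]
```

```bash
for i in 1 2; do python3 -m inch '1 -0.004 0 0 0 0 0; 1 -0.004 0 0 0 0 0' >/dev/null
python3 -c "
from h import *
where()"; done
```

```text
t 11.90 fix xyz mm [12.   0.2 64.9] z 0.1789 F [-4.2  1.1 -1.9] w 0.0009 rot [ 3.142e+00 -1.000e-03 -2.975e+00]
t 12.10 fix xyz mm [12.5  0.2 64.8] z 0.1788 F [-7.   1.2  0.3] w 0.0006 rot [ 3.141e+00 -3.000e-03 -2.975e+00]
```

```bash
python3 -m inch '1 -0.005 0 0 0 0 0; 1 -0.005 0 0 0 0 0; 1 -0.005 0 0 0 0 0'
python3 -c "
from h import *
where()"
python3 -m inch '1 0.05 0 0 0 0 0; 1 0.1 0 0 0 0 0; 1 0.18 0 0 0 0 0; 1 0.18 0 0 0 0 0; 1 0.18 0 0 0 0 0'; python3 look.py 6
```

```text
t: 12.4
eef_pos: [0.4948, -0.1016, 0.1787]
ee_rot: [3.141, -0.004, -2.975]
force: [-9.9, 0.1, 1.8]
width: 0.0006
t 12.40 fix xyz mm [13.   0.2 64.7] z 0.1787 F [-9.7  1.8  1.8] w 0.0006 rot [ 3.141 -0.004 -2.975]
t: 12.9
eef_pos: [0.444, -0.1103, 0.1802]
ee_rot: [-3.141, 0.003, -2.974]
force: [-0.2, -0.1, 0.3]
width: 0.0002
t 12.90 fix xyz mm [-38.6   0.2  66.2] z 0.1802 F [-0.2 -0.1  0.3] w 0.0002 rot [-3.141e+00  3.000e-03 -2.974e+00]
w 0
scene 392 select,shift [-0.021  0.259] res 0.0016 ctr [ 0.055 -0.004  0.093]
side 358 select,shift [-0.004  0.281] res 0.0018 ctr [0.046 0.015 0.089]
```

View pics/sc6.png

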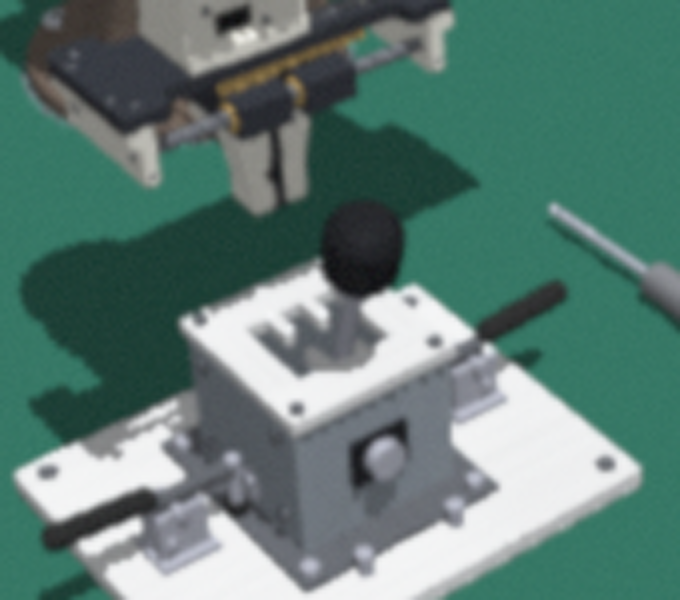

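View pics/sd6.png

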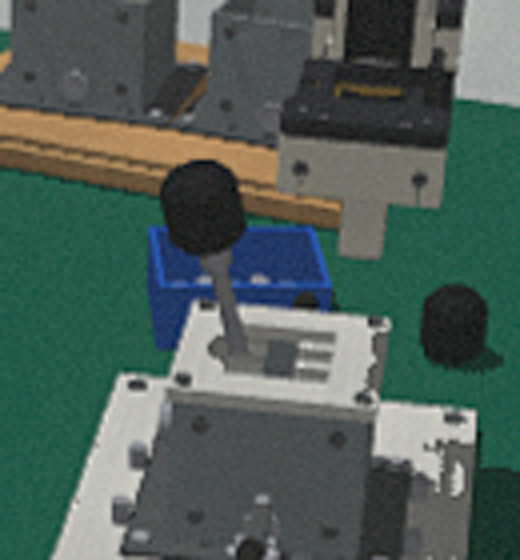

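The fingers are clear of the lever, which stands in the front middle slot: select is about -0.01, shift about 0.27, and the end stop came where I predicted. I'll raise the tool for one unobstructed last look.

```bash
python3 -m inch '1 0 0 -0.1 0 0 0; 1 0 0 -0.2 0 0 0; 1 0 0 -0.35 0 0 0; 1 0 0 -0.5 0 0 0; 1 0 0 -0.5 0 0 0; 1 0 0 -0.5 0 0 0; 1 0 0 -0.5 0 0 0'; python3 look.py 7; python3 -c "
from h import *
cv2.imwrite('pics/sc7f.png',load('scene7')['img'][:,:,::-1])"
```

```text
t: 13.75
eef_pos: [0.4436, -0.11, 0.3282]
ee_rot: [3.141, -0.001, -2.975]
force: [1.0, -1.1, -0.7]
width: 0.0007
t 13.75 fix xyz mm [-38.9   0.4 214.2] z 0.3282 F [ 0.8 -1.3 -0.7] w 0.0007 rot [ 3.141e+00 -1.000e-03 -2.975e+00]
w 80 select,shift [-0.11   0.206] res 0.0005 ctr [0.03  0.001 0.093]
scene 374 select,shift [-0.021  0.259] res 0.0015 ctr [ 0.056 -0.004  0.093]
side 359 select,shift [-0.002  0.28 ] res 0.0016 ctr [0.046 0.015 0.089]
```

View pics/sc7f.png

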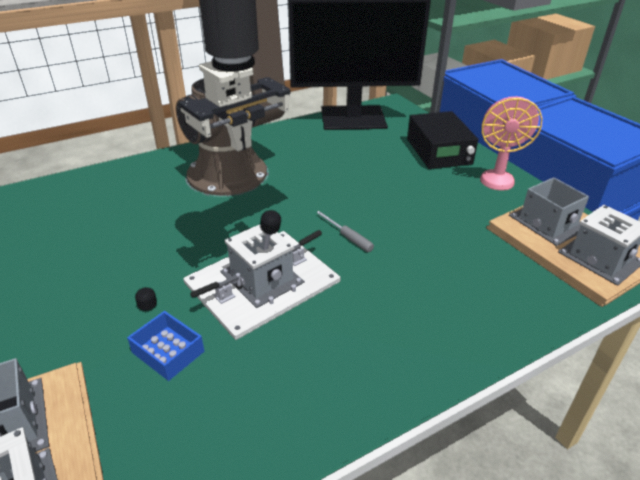

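View pics/sd7.png

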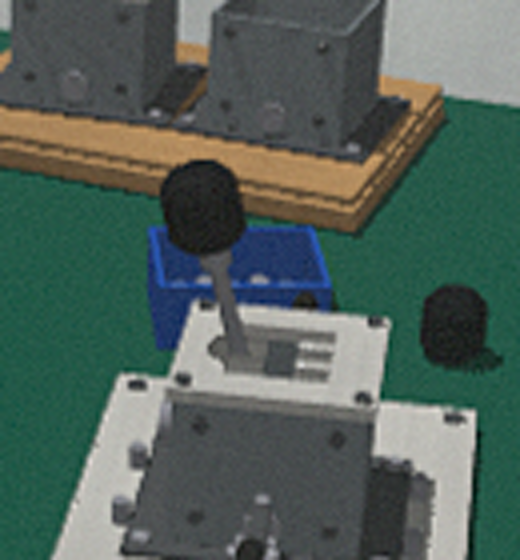

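The knob now stands at (270,222) in the scene camera, and the spare knob, screwdriver and bin have not moved. In its last neutral reading the scene camera showed about -0.014 against +0.004 from the wrist camera. Its 0.259 now therefore corrects to about 0.27, close to the side camera's 0.28, so the lever is home.

```bash
python3 -c "
from station import arm
print(arm.job_done())"
```

```text
the job is handed in; nothing more can be done
None
```

The shifter is in third gear and I handed the job in at about 14 s. The lever had been left part-way into first. Using the closed fingers only as a pusher, I moved it back to neutral, across to the middle, and forward into the front middle slot. The resistance rose to about 10 N where the end stop was predicted; I then drew the fingers off and raised them clear.

**Lever position:** in the last pictures select reads between 0.00 and -0.02. Shift reads 0.28 from the side camera and 0.26 from the scene camera, which had been reading about 0.01 to 0.02 low. Fully home is about 0.275.

**Disagreement:** the last wrist-camera fit disagreed (select -0.11, shift 0.21). It had only 80 points on the knob, so I did not rely on it.

**Other items:** the spare knob, screwdriver and parts bin look unmoved, judged by eye from the pictures.

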